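# Run the bag sealer's timer up to its preset stop and make a dry press

### The job

Get the bag sealer ready for today's bags: turn the small inner timer knob clockwise until its pointer rests gently but firmly against the rubber-capped stop screw of the preset ring around it, without shifting that ring. Then make a dry press: push the sealing arm fully down, hold it shut for about a second, let it rise again, and leave the timer at its stop and the things around as they are.

Things in the scene. Friction and masses are not known exactly. Their poses are not given: they have to be found in the camera images.
- sealer: Bench bag sealer, white housing 94 wide (its x), 480 long (its y, from -360 to +120), flat top 70 mm above the table; stands fixed. Origin on the table under the housing's middle line. Timer dial at its y = +70, hinge of the raised sealing arm at y = -325. The raised arm's free end stops 95 mm short of the dial's axis and reaches 180 mm above the table.
- timer_knob: Small inner knob, upright axis, round black ribbed grip 28 mm across and 23 high above a flat 34 mm flange that carries the pointer. Origin on the axis, under the flange, 85 mm above the table. Its x axis runs along the pointer, z is up. Turns about z, stays where it is left; about 0.06 N m of friction. Clockwise from above brings the pointer to the stop screw, 0.55 to 1.55 rad away at the start.
- knob_top (a point): Centre of the knob's flat top, on the axis of knob and ring, 113 mm above the table (28 mm above the knob's origin).
- pointer_tip (a point): Outer end of the knob's pointer: a flat aluminium bar, 5 mm wide and 5 mm high (85 to 90 mm above the table), that reaches 31 mm from the axis, over the preset ring.
- preset_ring: Outer preset ring round the knob's foot, same axis: grey, ribbed, 70 mm across, top face 83 mm above the table. It carries the stop and must stay put. Origin on the axis, on its underside; its x axis runs to the stop lug. Friction holds it: a push of about 13 N on the stop, or a finger that catches the lug, drags it round; more than 9 N on the stop is too hard.
- stop_lug (a point): Top centre of the ring's stop lug, an aluminium block 12 x 9 mm at 27 mm from the axis, top 92 mm above the table. From its anticlockwise face a rubber-capped stop screw stands out by 2 to 13 mm (set by hand, not measured): the pointer meets it 0.68 to 0.32 rad short of the lug. The white cap yields about 1 mm per 9 N; resting firmly is 1.5 N or more (0.04 N m more turning torque).
- press_arm (a joint): Sealing arm, a 28 mm wide aluminium bar 300 mm long, hinged at the far end of the sealer from the dial. 0 = raised (sprung up by itself, sloping 0.2 rad), 0.2 = fully shut; above 0.185 counts as shut. At the pad it takes 2 N to start and 6 N to shut; more than 25 N is ramming.
- press_pad (a point): Top centre of the black press pad (40 x 50 mm) on the arm's free end, in line with the sealer's middle, at its y = -70 raised, -60 shut. Moves with the arm: about 178 mm above the table when raised, 126 mm when shut. The hinge axis is 265 mm away from it along the arm, 103 mm above the table.
- spice_jar: Bystander: closed jar, 60 mm across, 95 high, beside the sealer. Origin under its centre. Leave it alone.
- label_roll: Bystander: roll of labels standing on end, 76 mm across, 40 high, beyond the timer end of the sealer. Origin under its centre. Leave it alone.
- mouse: Bystander: computer mouse on a stone slab to the left. Origin under its centre. Leave it alone.

How it is judged (in metres and radians):
On the way, in this order (a step that is already met when the one before it is completed fails the run):
1. the knob's pointer is held against the rubber-capped stop screw with more than 1.5 N for 0.3 s (contact force between timer_knob and preset_ring above 1.5 N), for 0.3 s.
2. the sealing arm is held fully shut (joint above 0.185) for 0.7 s (value of joint press_arm above 0.185 rad), for 0.7 s.
At the end, for the whole second after the job is handed in: The knob's pointer still rests at the stop screw (gap to the rubber cap under 2 mm), the preset ring is within 2 mm of where it was, the sealing arm is up again (joint below 0.02) (distance between timer_knob_c2 and stop_cap_c0 below 0.0075 m and value of joint press_arm below 0.02 rad and distance of stop_lug from where it was at the start of the episode below 0.002 m); the robot touches nothing.
It fails at once if the knob is forced against the stop with more than 9 N (contact force between timer_knob and preset_ring above 9 N).
It fails at once if the preset ring is shifted by more than 2 mm (distance of stop_lug from where it was at the start of the episode above 0.002 m).
It fails at once if the sealing arm is rammed with more than 25 N (contact force between anything else and press_arm above 25 N).
It fails at once if a bystander is moved by more than 20 mm (distance of any of spice_jar, label_roll, mouse from where it was at the start of the episode above 0.02 m).
It also fails if it takes over 67 s, if anything falls off the work surface, if the arm or the gripper's body presses on something with over 40 N, if the wrist force passes 120 N, or if a joint passes its speed limit or range.

### The arm

A 6-joint arm with a two-finger parallel gripper is mounted at the origin on the work surface. World frame = base frame: x ahead of the robot, y to its left, z up, the work surface at z = 0. Lengths are in mm, angles in rad, forces in N, time in s.
With the tool pointing down it reaches from about 350 to 925 mm from the base axis. Payload 6.4 kg.
Tool frame: the origin (TCP) lies midway between the tips of the shut fingers; the grasp point (between the pads) lies 19 mm behind it; z points along the fingers, y is the line along which they close (so a half turn about z gives the same grasp; the last joint's range is limited). The gripper opens to 85 mm and grips with 20 to 120 N. Pads are 22 mm wide; open, the fingers measure 114 mm over their backs; the gripper's body (76 mm by 85 mm) begins 54 mm behind the grasp point. The pads swing forward as they close: fully open they stand 13 mm farther back than shut.
Start: joints at [1.159, 0.245, 1.558, -0, 1.339, -0.174], TCP at [153.114, 631.72, 231.29] pointing down, gripper open.
Joint ranges: [-3.13, 3.13], [-1.02, 2.26], [0.13, 2.54], [-0.95, 4.09], [0.21, 2.88], [-2.74, 2.74]. Speed limits (rad/s): [2.57, 2.57, 3.14, 3.14, 3.14, 3.14].

### API

Orientations are given as [roll, pitch, yaw] about the fixed x, y, z axes, in that order (R = Rz(yaw) Ry(pitch) Rx(roll)).
In Python, from rig import sensors, vision, ticket gives the robot as it stands.
- The arm moves only by the tool arm_command, never from a script. Its arguments are lists of equal length, an entry for each row: "hand": the gripper's target within -1 to 1 (shut at 1, half-way at 0, fully open at -1); "translation": the shift along the tool's x, y, z scaled (see below), a list of three; "dr": the turn, a rotation vector about the tool's x, y, z scaled (see below), a list of three. A call has 1 to 12 rows; each row is the pose to reach, as a shift and turn from the pose commanded when the call began, along the tool's axes at that moment; what a row does not reach only later rows make up. The controller multiplies each number of a shift by 250 mm and each number of a turn by 0.5 rad. A row lasts 1/10 s, in which the tool goes at most 50 mm and 8.59 degrees, less where a joint would pass 70% of its speed; a pose out of reach is approached as far as the arm can. A call with a number of a shift or a turn outside -1 to 1 is refused whole. A call with a gripper value outside its range is refused whole. The fingers move at their own pace and stop on an object; "squeeze" is the grip in N (left out, the last holds). Time passes only in rows, so rows that repeat a pose let the fingers close. It gives the time, the measured TCP pose, the force, the opening and the grip force at its end, in the units of the state.
- sensors.read_state(): the state, without advancing time (a new reading comes with each control period).
- vision.read_camera(name): name is "scene" or "side" or "wrist"; returns a dict with "image" (384x512x3 uint8, red, green, blue), "fx", "fy", "cx", "cy" (pixels), "camera_from_world" (4x4, takes a point from world to camera coordinates); the wrist camera has in their place "tool_from_camera" (4x4, takes a point from camera to tool coordinates, whose origin is the TCP and whose axes are the flange's). Camera axes: x right, y up, looking along -z (the intrinsics and any distortion apply to the point x, -y, -z); pixel columns grow to the right and rows downward; lengths in mm; the calibration is good to about 2 mm. A picture is of the moment at which its call begins: read the wrist's pose just before it. There is no depth.
- ticket.close_job(): hands the job in; it is judged then, once.
The state is a dict: "t": time; "joint_positions": joint angles; "qvel": joint speeds; "joint_efforts": joint torques, N m; "tool_pos": TCP position; "orientation": TCP orientation; "force": force on the tool from outside, world axes, zero at the start; "moment": the same for the moment, N m; "gripper_width": opening from 0.0 (shut) to 1.0 (fully open); "finger_force": force on a finger pad.
Only numpy, scipy, OpenCV 4.12 (cv2) and the standard library are available. Lean on these libraries where they do the work, as an engineer would, in place of code of your own. Each camera call takes 0.05 s, during which the arm holds its last target. There are 200 camera calls.

## Working session

There is one attempt and no reset: what is moved stays moved. The work goes in short steps, Python scripts to look and compute and a tool call to move; the robot and the scene stay as the last step left them, time stands still between calls to the robot, and variables do not carry over. Pictures are saved under pics/ and viewed, at most 12 in all, crops included, and the job is handed in when it is done.

Besides the shell and the picture viewer there is one more tool, called after "Emit:" as a command line: name --argument value ..., lists and objects as JSON in quotes. arm_command: Moves the arm, as the interface text tells. Shifts and turns lie within -1 to 1; 1 stands for 250 mm of shift or 0.5 rad of turn. Its arguments: {"type":"object","properties":{"hand":{"type":"array"},"translation":{"type":"array"},"dr":{"type":"array"},"squeeze":{"type":"number"}},"required":["hand","translation","dr"]}

```bash
mkdir -p pics; cat > h.py <<'E'
import numpy as np,cv2
from scipy.spatial.transform import Rotation as R
from rig import sensors,vision,ticket
def pose():
    s=sensors.read_state();T=np.eye(4);T[:3,:3]=R.from_euler('xyz',s['orientation']).as_matrix();T[:3,3]=s['tool_pos'];return T
def cam(name):
    T=pose();c=vision.read_camera(name)
    W=np.linalg.inv(c['camera_from_world']) if name!='wrist' else T@np.array(c['tool_from_camera'])
    return c,W
def save(c,f,box=None,k=1):
    im=cv2.cvtColor(c['image'],cv2.COLOR_RGB2BGR)
    if box: x0,y0,x1,y1=box; im=im[y0:y1,x0:x1]
    cv2.imwrite('pics/'+f,cv2.resize(im,None,fx=k,fy=k,interpolation=cv2.INTER_CUBIC))
def onz(c,W,u,v,z):
    d=W[:3,:3]@np.array([(u-c['cx'])/c['fx'],-(v-c['cy'])/c['fy'],-1.]);o=W[:3,3]
    return o+d*(z-o[2])/d[2]
def proj(c,W,p):
    q=np.linalg.inv(W)@np.append(p,1);return c['cx']+c['fx']*q[0]/-q[2],c['cy']-c['fy']*q[1]/-q[2]
E
python3 - <<'E'
from h import *
print(sensors.read_state())
ims=[]
for n in ['scene','side','wrist']:
    c,W=cam(n);print(n,[k for k in c],c['fx'],c['fy'],c['cx'],c['cy'],W.round(3).tolist());save(c,n+'0.png')
    np.save(n+'0.npy',dict(c=c,W=W),allow_pickle=True)
    ims.append(cv2.imread('pics/'+n+'0.png'))
cv2.imwrite('pics/all0.png',cv2.resize(np.vstack([np.hstack(ims[:2]),np.hstack([ims[2],ims[2]*0])]),(800,600),interpolation=cv2.INTER_AREA))
E
```

```text
{'t': 0.0, 'joint_positions': array([ 1.15889334e+00,  2.45849466e-01,  1.55906266e+00,  1.05173639e-05,
        1.33873041e+00, -1.74110329e-01]), 'qvel': array([-0.00013105,  0.00085492,  0.00068496, -0.00059279,  0.00418528,
        0.00032238]), 'joint_efforts': array([-1.23328235e-03, -4.29497945e+01, -3.26127505e+01, -2.46993131e-04,
        5.31062411e-03,  1.94365100e-05]), 'tool_pos': array([152.87204082, 631.16292336, 230.13155808]), 'orientation': array([-3.13957554e+00, -3.65179739e-04,  2.90379720e+00]), 'force': array([-0.38667936,  0.13061719, -0.19763894]), 'moment': array([-0.02881138, -0.01327842,  0.02936077]), 'finger_force': 0.0, 'gripper_width': 1.0030362879904007}
scene ['image', 'fx', 'fy', 'cx', 'cy', 'camera_from_world'] 411.2544408506058 411.2544408506058 257.048657637602 186.80763747122788 [[-0.667, -0.476, 0.573, 1473.674], [0.745, -0.416, 0.521, 925.803], [-0.01, 0.775, 0.632, 1066.106], [0.0, 0.0, 0.0, 1.0]]
side ['image', 'fx', 'fy', 'cx', 'cy', 'camera_from_world'] 477.76611441716204 477.76611441716204 255.62131991936712 196.21624640704434 [[0.726, 0.513, -0.459, -195.713], [-0.688, 0.536, -0.489, -724.479], [-0.005, 0.671, 0.742, 1415.925], [0.0, 0.0, 0.0, 1.0]]
wrist ['image', 'fx', 'fy', 'cx', 'cy', 'tool_from_camera'] 270.28604527703527 270.28604527703527 254.3407182915241 191.3030468421161 [[0.236, -0.932, -0.276, 83.132], [0.972, 0.225, 0.069, 648.204], [-0.002, -0.285, 0.959, 372.991], [0.0, 0.0, 0.0, 1.0]]
```

View pics/all0.png

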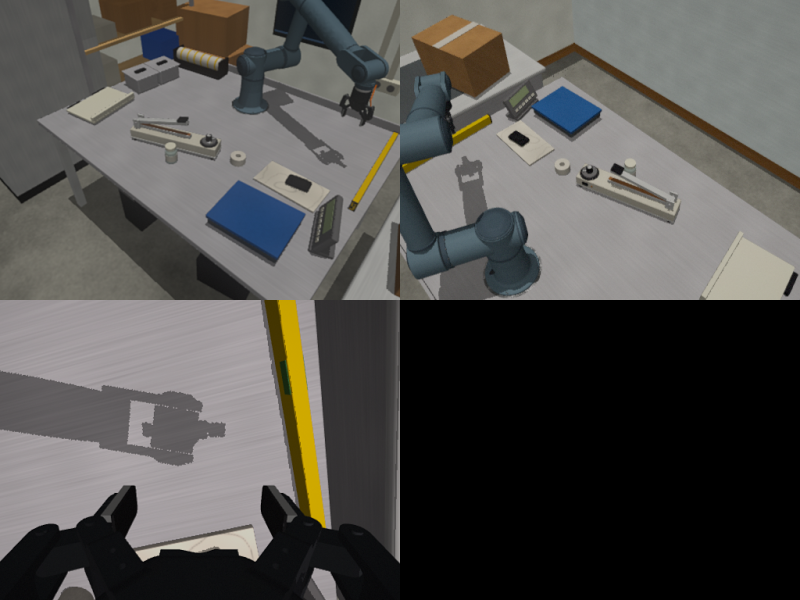

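The scene shows the sealer with its dial near scene px (268,180) and side px (243,220). The press pad is near scene px (235,153) and the label roll is close to the dial. Next I'll enlarge both views.

```bash
python3 - <<'E'
from h import *
a=cv2.imread('pics/scene0.png')[135:215,155:335];b=cv2.imread('pics/side0.png')[185:295,200:360]
a=cv2.resize(a,(720,320),interpolation=3);b=cv2.resize(b,None,fx=2.5,fy=2.5,interpolation=3)
b=cv2.copyMakeBorder(b,0,0,0,320,0)
cv2.imwrite('pics/z0.png',np.vstack([a,b]))
for n,u,v in [('scene',268,178),('side',243,218)]:
    d=np.load(n+'0.npy',allow_pickle=True).item();print(onz(d['c'],d['W'],u,v,113))
E
```

```text
[542.58819556 135.50991152 113.        ]
[506.43999093  90.57705767 113.        ]
```

View pics/z0.png

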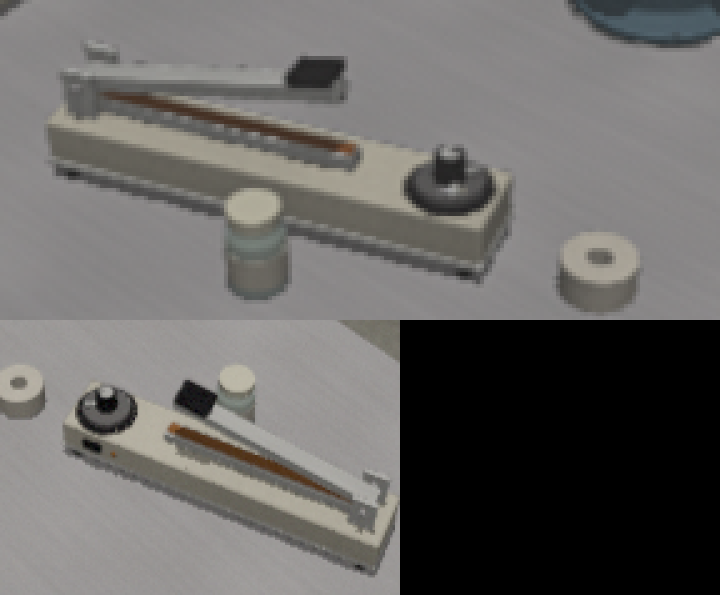

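Enlarged, the knob top is at scene px (267.5,172.5) and side px (243,214). The pad top is at scene px (234,153) and side px (278,216).

```bash
python3 - <<'E'
from h import *
for nm,z,pts in [('knob',113,((267.5,172.5),(242.8,213.8))),('pad',178,((234.2,153),(278.4,216.2)))]:
  A=[];b=[]
  for n,(u,v) in zip(('scene','side'),pts):
    d=np.load(n+'0.npy',allow_pickle=True).item();c,W=d['c'],d['W'];p=onz(c,W,u,v,z);print(nm,n,p.round(1))
    o=W[:3,3];q=(p-o)/np.linalg.norm(p-o);P=np.eye(3)-np.outer(q,q);A.append(P);b.append(P@o)
  print('tri',np.linalg.solve(sum(A),sum(b)).round(1))
E
```

```text
knob scene [517.9 111.8 113. ]
knob side [519.  105.3 113. ]
tri [518.2 108.5 111.3]
pad scene [573.4  -8.1 178. ]
pad side [562.8 -26.7 178. ]
tri [566.2 -19.6 169. ]
```

Emit:
arm_command --hand '[-1,-1,-1,-1,-1,-1,-1,-1,-1]' --translation '[[-0.96,-0.84,-0.06],[-0.96,-0.84,-0.06],[-0.96,-0.84,-0.06],[-0.96,-0.84,-0.06],[-0.96,-0.84,-0.06],[-0.96,-0.84,-0.06],[-0.96,-0.84,-0.06],[-0.96,-0.84,-0.06],[-0.96,-0.84,-0.06]]' --dr '[[0,0,0],[0,0,0],[0,0,0],[0,0,0],[0,0,0],[0,0,0],[0,0,0],[0,0,0],[0,0,0]]'

```text
t: 1.05
tool_pos: [336.8, 371.1, 246.1]
orientation: [3.141, -0.0, 2.903]
force: [-0.2, 0.1, -0.6]
gripper_width: 0.997
finger_force: 0.0
```

Emit:
arm_command --hand '[-1,-1,-1,-1,-1,-1,-1,-1,-1]' --translation '[[-0.96,-0.84,-0.06],[-0.96,-0.84,-0.06],[-0.96,-0.84,-0.06],[-0.96,-0.84,-0.06],[-0.96,-0.84,-0.06],[-0.96,-0.84,-0.06],[-0.96,-0.84,-0.06],[-0.96,-0.84,-0.06],[-0.96,-0.84,-0.06]]' --dr '[[0,0,0],[0,0,0],[0,0,0],[0,0,0],[0,0,0],[0,0,0],[0,0,0],[0,0,0],[0,0,0]]'

```text
t: 1.95
tool_pos: [520.3, 111.7, 260.8]
orientation: [3.141, -0.001, 2.905]
force: [-0.2, 0.9, -0.5]
gripper_width: 1.004
finger_force: 0.0
```

```bash
python3 - <<'E'
from h import *
s=sensors.read_state();print(s['t'],s['tool_pos'],s['orientation'],s['joint_positions'],s['force'],s['moment'])
c,W=cam('wrist');np.save('w1.npy',dict(c=c,W=W),allow_pickle=True);save(c,'w1.png',None,1.5);print(proj(c,W,[518.5,108.5,113]))
E
```

```text
1.95 [520.26760712 111.74891123 260.79364593] [ 3.14136093e+00 -1.29129245e-03  2.90503563e+00] [-1.89306895e-03 -5.72871953e-02  1.82759557e+00  5.36128629e-04
  1.37248632e+00 -1.33623817e+00] [-0.19981888  0.94267192 -0.46486515] [-0.03985515  0.01007495 -0.05545258]
(np.float64(251.23903346028234), np.float64(178.02023149057112))
```

View pics/w1.png

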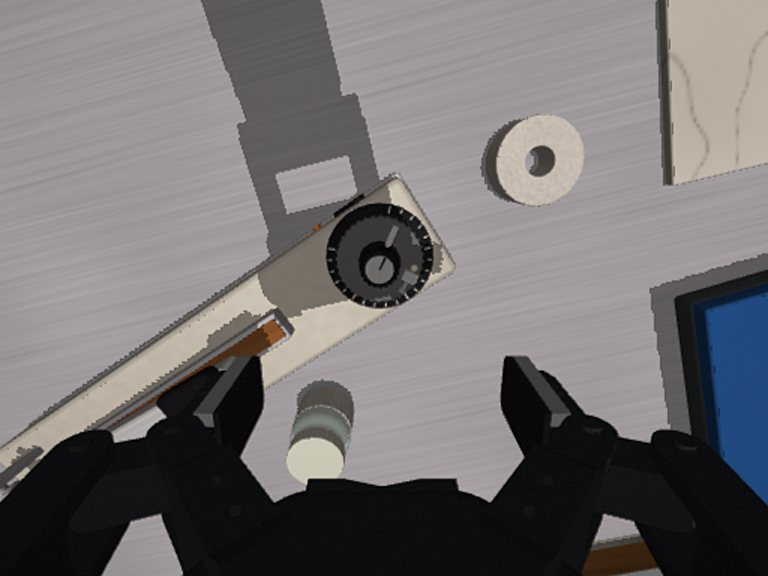

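The wrist view has the knob top at px (253.3,178.7) in full-image pixels. The pointer points up-right to about (263,155). The lug is at about (274,187), with its white cap at about (277,179). The press pad is hidden behind the left finger.

```bash
python3 - <<'E'
from h import *
d=np.load('w1.npy',allow_pickle=True).item();c,W=d['c'],d['W']
k=onz(c,W,253.3,178.7,113);print('knob',k)
im=c['image'];save(c,'w1z.png',(210,125,300,215),6)
for u,v,z in [(263,151,90),(274,186,92),(276,178,88)]:
    p=onz(c,W,u,v,z)-k;print(p,np.hypot(*p[:2]),np.arctan2(p[1],p[0]))
# ring circle fit: ring outer ellipse centre (380,256)/1.5 at z 83
print(onz(c,W,380/1.5,257/1.5,80))
E
```

```text
knob [519.78514803 110.53228031 113.        ]
[-23.97733868  17.29492544 -23.        ] 29.5639512918762 2.516712014667302
[ 19.52971612  20.65543968 -21.        ] 28.426343418555597 0.8134042566338128
[ 11.50516431  25.15975634 -25.        ] 27.665540752120105 1.1419012217525202
[518.65875471 110.73204986  80.        ]
```

View pics/w1z.png

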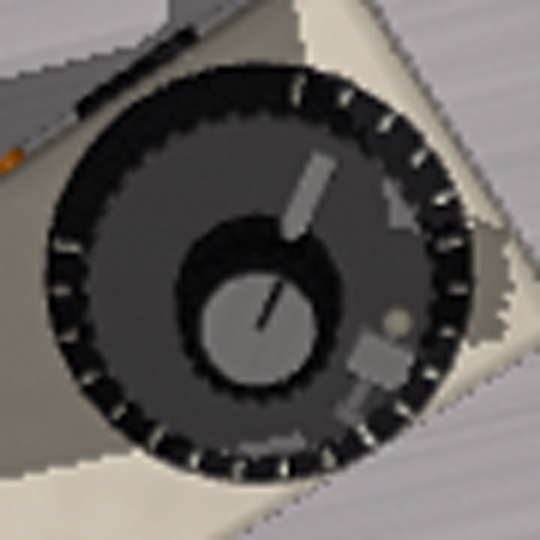

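Emit:
arm_command --hand '[-0.3,-0.3,-0.3,-0.3,-0.3,-0.3,-0.3,-0.3,-0.3,-0.3]' --translation '[[0.003,-0.006,0.2],[0.003,-0.006,0.4],[0.003,-0.006,0.5],[0.003,-0.006,0.58],[0.003,-0.006,0.62],[0.003,-0.006,0.65],[0.003,-0.006,0.66],[0.003,-0.006,0.66],[0.003,-0.006,0.66],[0.003,-0.006,0.66]]' --dr '[[0,0,0],[0,0,0],[0,0,0],[0,0,0],[0,0,0],[0,0,0],[0,0,0],[0,0,0],[0,0,0],[0,0,0]]' --squeeze 20

```text
t: 3.0
tool_pos: [520.2, 109.2, 97.2]
orientation: [3.141, 0.002, 2.904]
force: [0.5, -0.3, 0.3]
gripper_width: 0.647
finger_force: 0.0
```

```bash
python3 - <<'E'
from h import *
s=sensors.read_state();print(s['t'],s['tool_pos'],s['orientation'],s['force'],s['moment'])
c,W=cam('wrist');np.save('w2.npy',dict(c=c,W=W),allow_pickle=True);save(c,'w2.png',None,1.5);print(proj(c,W,[519.3,110.5,113]))
E
```

```text
3.0 [520.24625316 109.16848128  97.23192486] [3.14120667e+00 1.68295873e-03 2.90373713e+00] [ 0.49454333 -0.3286299   0.2591851 ] [-0.08188196  0.01039156 -0.00951845]
(np.float64(256.7558961197742), np.float64(251.38872414669848))
```

View pics/w2.png

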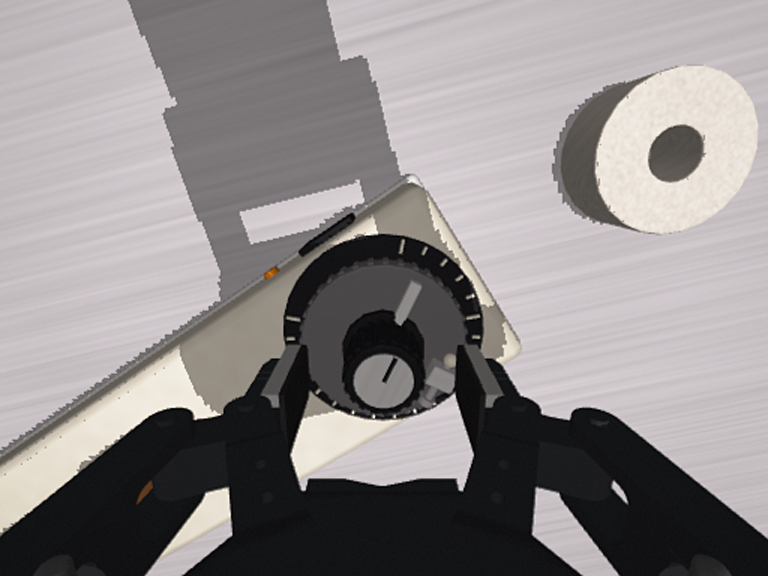

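The knob top is at px (256,254.7), midway between the pads. The cap is at about px (300,240) and the pointer tip at about (277,190).

```bash
python3 - <<'E'
from h import *
d=np.load('w2.npy',allow_pickle=True).item();c,W=d['c'],d['W']
k=onz(c,W,256,254.7,113);print(k)
T=pose();print('in tool',T[:3,:3].T@(k-T[:3,3]))
for u,v,z in [(277,190,90),(292.5,252,92),(300,240,90)]:
    p=onz(c,W,u,v,z)-k;print(p.round(1),np.hypot(*p[:2]),np.arctan2(p[1],p[0]))
E
```

```text
[521.10266085 109.65832659 113.        ]
in tool [ -0.83669293   0.72082215 -15.9135896 ]
[-25.1  18.7 -23. ] 31.2501258179421 2.5016435177473384
[ 15.2  19.5 -21. ] 24.698160369175316 0.9068685574508467
[  9.4  25.6 -23. ] 27.241380491794015 1.2181829742357673
```

Emit:
arm_command --hand '[-0.3,0.4,0.4,0.5,0.5,1,1,1,1,1]' --translation '[[-0.003,0.003,0.006],[-0.003,0.003,0.006],[-0.003,0.003,0.006],[-0.003,0.003,0.006],[-0.003,0.003,0.006],[-0.003,0.003,0.006],[-0.003,0.003,0.006],[-0.003,0.003,0.006],[-0.003,0.003,0.006],[-0.003,0.003,0.006]]' --dr '[[0,0,0],[0,0,0],[0,0,0],[0,0,0],[0,0,0],[0,0,0],[0,0,0],[0,0,0],[0,0,0],[0,0,0]]' --squeeze 20

```text
t: 4.05
tool_pos: [520.5, 109.7, 94.9]
orientation: [-3.141, -0.0, 2.904]
force: [-1.9, -1.3, 1.7]
gripper_width: 0.32
finger_force: 19.8
```

```bash
python3 - <<'E'
from h import *
s=sensors.read_state();print(s['t'],s['tool_pos'],s['orientation'],s['force'],s['moment'],s['gripper_width'],s['finger_force'])
E
```

```text
4.05 [520.484662   109.66379788  94.86276691] [-3.14144179e+00 -2.98620547e-05  2.90378059e+00] [-1.94780573 -1.30391946  1.73931583] [-0.15285987  0.23630798 -0.0522384 ] 0.3200645546561152 19.818773567676544
```

Emit:
arm_command --hand '[1,1,1,1,1,1,1,1,1,1]' --translation '[[0,0,0],[0,0,0],[0,0,0],[0,0,0],[0,0,0],[0,0,0],[0,0,0],[0,0,0],[0,0,0],[0,0,0]]' --dr '[[0,0,0.12],[0,0,0.24],[0,0,0.36],[0,0,0.48],[0,0,0.6],[0,0,0.72],[0,0,0.84],[0,0,0.94],[0,0,1],[0,0,1]]'

```text
t: 5.05
tool_pos: [520.4, 109.4, 94.9]
orientation: [-3.141, 0.0, 2.404]
force: [-3.0, -3.6, 4.0]
gripper_width: 0.315
finger_force: 20.1
```

```bash
python3 - <<'E'
from h import *
s=sensors.read_state();print(s['t'],s['tool_pos'],s['orientation'],s['force'],s['moment'],s['joint_efforts'],s['gripper_width'],s['finger_force'])
c,W=cam('wrist');save(c,'w3.png',(150,100,400,300),3)
E
```

```text
5.05 [520.35188984 109.39429527  94.85385647] [-3.14062965e+00  1.18289169e-04  2.40399075e+00] [-3.04845311 -3.62466284  3.98617011] [-0.68308065  0.45845298 -0.02290232] [  1.71864208 -32.47672319 -27.86609352   0.80363017  -0.69857771
   0.08866819] 0.31456603760147717 20.067797005176544
```

View pics/w3.png

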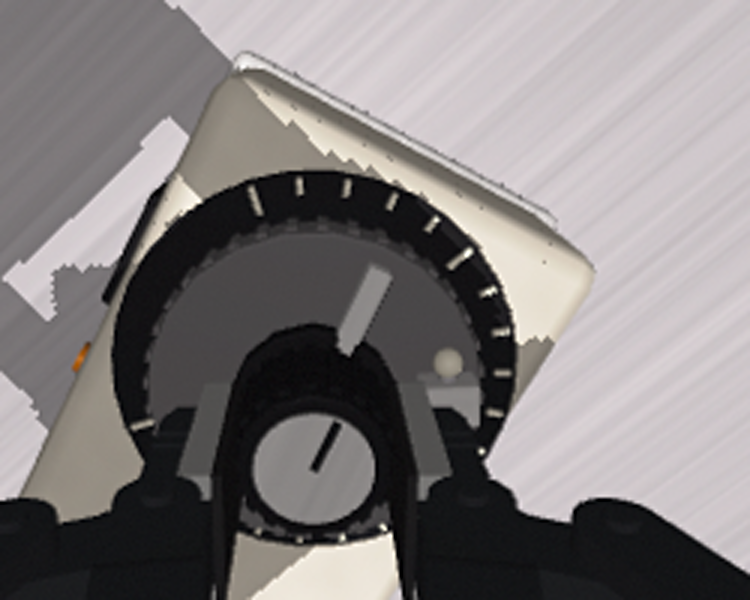

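Pointer and knob turned together: the pointer tip is at px (277,190) and the cap at (299,220).

```bash
python3 - <<'E'
from h import *
c,W=cam('wrist')
k=onz(c,W,254.7,256,113);print(k)
for u,v,z in [(277,190,90),(302,229,92),(299.3,220,90)]:
    p=onz(c,W,u,v,z)-k;print(p.round(1),np.hypot(*p[:2]),np.arctan2(p[1],p[0]))
E
```

```text
[520.69580194 109.5778549  113.        ]
[-12.9  28.8 -23. ] 31.53628282654688 1.9906165506293139
[ 14.5  24.3 -21. ] 28.295689841299765 1.034660277168792
[  9.9  26.5 -23. ] 28.25396179709607 1.2143320400802713
```

Emit:
arm_command --hand '[1,1,1,1,1,1,1,1]' --translation '[[0,0,0],[0,0,0],[0,0,0],[0,0,0],[0,0,0],[0,0,0],[0,0,0],[0,0,0]]' --dr '[[0,0,0.12],[0,0,0.24],[0,0,0.36],[0,0,0.48],[0,0,0.6],[0,0,0.68],[0,0,0.7],[0,0,0.7]]'

```text
t: 5.95
tool_pos: [520.1, 109.2, 94.8]
orientation: [-3.14, 0.0, 2.055]
force: [-4.1, -4.5, 5.5]
gripper_width: 0.314
finger_force: 20.2
```

```bash
cat > r.py <<'E'
from h import *
s=sensors.read_state();print(s['t'],s['tool_pos'].round(1),s['orientation'].round(4),s['force'].round(2),s['moment'].round(3),'tau6',s['joint_efforts'][5].round(4),s['finger_force'])
E
python3 r.py; python3 - <<'E'
from h import *
c,W=cam('wrist');save(c,'w4.png',(150,100,400,300),3)
E
```

```text
5.95 [520.1 109.2  94.8] [-3.1400e+00  5.0000e-04  2.0545e+00] [-4.14 -4.46  5.52] [-0.792  0.664  0.022] tau6 0.054 20.18374264240265
```

View pics/w4.png

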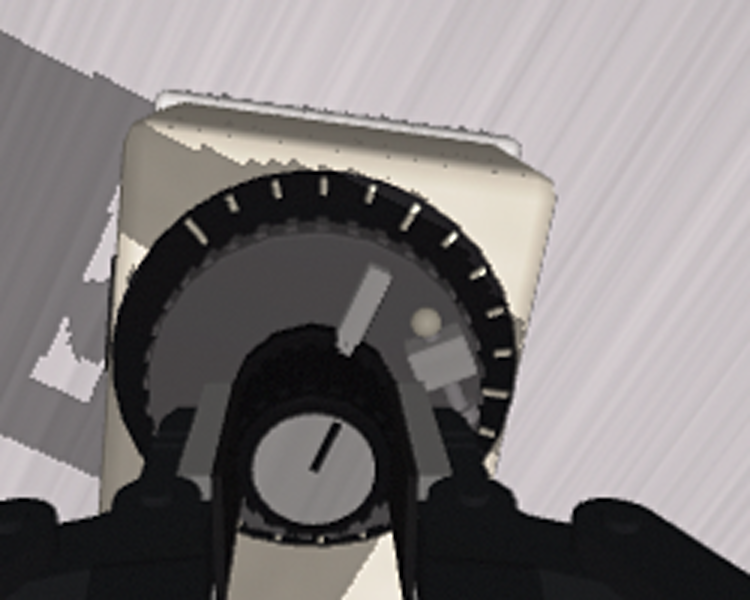

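Pointer edge to cap is roughly 6–8 mm, or about 0.22–0.3 rad. I'll approach in smaller steps and watch the wrist torque.

Emit:
arm_command --hand '[1,1,1,1,1]' --translation '[[0,0,0],[0,0,0],[0,0,0],[0,0,0],[0,0,0]]' --dr '[[0,0,0.1],[0,0,0.2],[0,0,0.28],[0,0,0.3],[0,0,0.3]]'

```text
t: 6.5
tool_pos: [520.1, 109.2, 94.8]
orientation: [-3.14, 0.001, 1.905]
force: [-4.4, -5.9, 5.2]
gripper_width: 0.316
finger_force: 20.2
```

```bash
python3 r.py
```

```text
6.5 [520.1 109.2  94.8] [-3.1398e+00  7.0000e-04  1.9046e+00] [-4.38 -5.95  5.22] [-0.855  0.801  0.035] tau6 0.0509 20.216404795646667
```

Emit:
arm_command --hand '[1,1,1]' --translation '[[0,0,0],[0,0,0],[0,0,0]]' --dr '[[0,0,0.02],[0,0,0.04],[0,0,0.04]]'

```text
t: 6.8
tool_pos: [520.0, 109.2, 94.8]
orientation: [-3.14, 0.001, 1.885]
force: [-3.7, -5.1, 5.5]
gripper_width: 0.318
finger_force: 20.2
```

```bash
python3 r.py
```

```text
6.8 [520.  109.2  94.8] [-3.1398e+00  7.0000e-04  1.8846e+00] [-3.71 -5.14  5.45] [-0.932  0.771  0.056] tau6 0.0479 20.220066010951996
```

Emit:
arm_command --hand '[1,1,1]' --translation '[[0,0,0],[0,0,0],[0,0,0]]' --dr '[[0,0,0.02],[0,0,0.04],[0,0,0.04]]'

```text
t: 7.1
tool_pos: [520.0, 109.2, 94.8]
orientation: [-3.14, 0.001, 1.865]
force: [-4.5, -5.2, 6.0]
gripper_width: 0.32
finger_force: 20.2
```

```bash
python3 r.py
```

```text
7.1 [520.  109.2  94.8] [-3.1397e+00  8.0000e-04  1.8646e+00] [-4.47 -5.16  6.03] [-0.863  0.771  0.019] tau6 0.0479 20.224425494670868
```

Emit:
arm_command --hand '[1,1,1]' --translation '[[0,0,0],[0,0,0],[0,0,0]]' --dr '[[0,0,0.02],[0,0,0.03],[0,0,0.03]]'

```text
t: 7.4
tool_pos: [520.0, 109.2, 94.8]
orientation: [-3.14, 0.001, 1.85]
force: [-4.4, -5.4, 5.0]
gripper_width: 0.317
finger_force: 20.2
```

```bash
python3 r.py
```

```text
7.4 [520.  109.2  94.8] [-3.1397e+00  8.0000e-04  1.8497e+00] [-4.36 -5.38  5.01] [-0.886  0.801  0.058] tau6 0.0415 20.226600766181946
```

Emit:
arm_command --hand '[1,1,1]' --translation '[[0,0,0],[0,0,0],[0,0,0]]' --dr '[[0,0,0.02],[0,0,0.04],[0,0,0.04]]'

```text
t: 7.7
tool_pos: [520.0, 109.1, 94.8]
orientation: [-3.14, 0.001, 1.83]
force: [-5.4, -5.2, 4.8]
gripper_width: 0.314
finger_force: 20.2
```

```bash
python3 r.py;  python3 - <<'E'
from h import *
c,W=cam('wrist');save(c,'w5.png',(220,150,340,240),6)
E
```

```text
7.7 [520.  109.1  94.8] [-3.1396e+00  8.0000e-04  1.8295e+00] [-5.36 -5.21  4.79] [-0.867  0.778  0.007] tau6 0.048 20.231976807117462
```

View pics/w5.png

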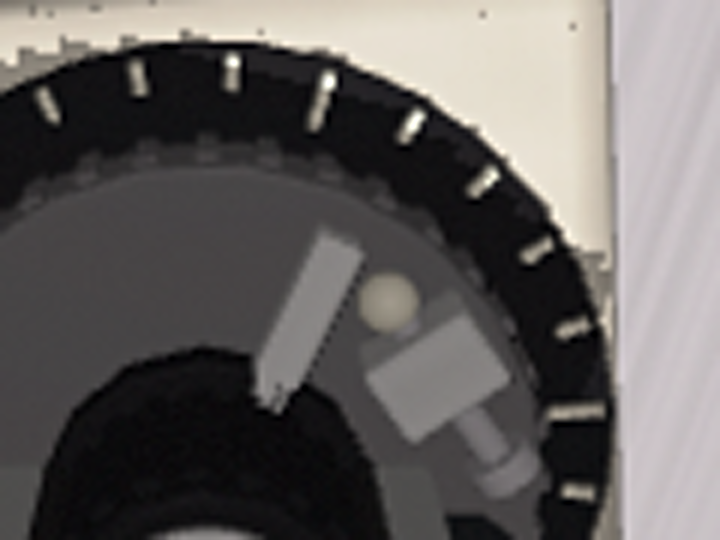

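The remaining gap is about 14 px at roughly 9 px/mm, so about 1.6 mm or 0.055 rad.

Emit:
arm_command --hand '[1,1,1]' --translation '[[0,0,0],[0,0,0],[0,0,0]]' --dr '[[0,0,0.02],[0,0,0.06],[0,0,0.06]]'

```text
t: 8.05
tool_pos: [520.0, 109.2, 94.8]
orientation: [-3.14, 0.001, 1.799]
force: [-4.0, -5.5, 5.2]
gripper_width: 0.315
finger_force: 20.2
```

```bash
python3 r.py
```

```text
8.05 [520.  109.2  94.8] [-3.1397e+00  9.0000e-04  1.7994e+00] [-4.01 -5.54  5.23] [-0.861  0.812 -0.008] tau6 0.0613 20.238946080207825
```

Emit:
arm_command --hand '[1,1,1]' --translation '[[0,0,0],[0,0,0],[0,0,0]]' --dr '[[0,0,0.02],[0,0,0.024],[0,0,0.024]]'

```text
t: 8.35
tool_pos: [520.0, 109.2, 94.8]
orientation: [-3.14, 0.001, 1.788]
force: [-4.8, -4.8, 5.7]
gripper_width: 0.319
finger_force: 20.2
```

```bash
python3 r.py
```

```text
8.35 [520.  109.2  94.8] [-3.1396e+00  1.0000e-03  1.7878e+00] [-4.82 -4.84  5.73] [-0.903  0.804  0.006] tau6 0.0439 20.23829609155655
```

Emit:
arm_command --hand '[1,1,1]' --translation '[[0,0,0],[0,0,0],[0,0,0]]' --dr '[[0,0,0.02],[0,0,0.024],[0,0,0.024]]'

```text
t: 8.65
tool_pos: [520.0, 109.2, 94.9]
orientation: [-3.14, 0.001, 1.776]
force: [-5.0, -5.1, 6.3]
gripper_width: 0.321
finger_force: 20.2
```

```bash
python3 r.py
```

```text
8.65 [520.  109.2  94.9] [-3.1397e+00  1.0000e-03  1.7759e+00] [-4.95 -5.15  6.3 ] [-0.855  0.778  0.009] tau6 0.0442 20.240178108215332
```

Emit:
arm_command --hand '[1,1,1]' --translation '[[0,0,0],[0,0,0],[0,0,0]]' --dr '[[0,0,0.01],[0,0,0.02],[0,0,0.02]]'

```text
t: 8.95
tool_pos: [519.9, 109.2, 94.8]
orientation: [-3.14, 0.001, 1.766]
force: [-6.2, -5.9, 5.4]
gripper_width: 0.317
finger_force: 20.2
```

```bash
python3 r.py
```

```text
8.95 [519.9 109.2  94.8] [-3.1396e+00  1.0000e-03  1.7658e+00] [-6.17 -5.87  5.43] [-0.949  0.815  0.041] tau6 0.0591 20.246302485466003
```

Emit:
arm_command --hand '[1,1,1]' --translation '[[0,0,0],[0,0,0],[0,0,0]]' --dr '[[0,0,0.01],[0,0,0.02],[0,0,0.02]]'

```text
t: 9.25
tool_pos: [519.9, 109.2, 94.8]
orientation: [-3.14, 0.001, 1.756]
force: [-4.8, -5.7, 5.3]
gripper_width: 0.32
finger_force: 20.2
```

```bash
python3 r.py
```

```text
9.25 [519.9 109.2  94.8] [-3.1395e+00  1.0000e-03  1.7559e+00] [-4.84 -5.71  5.32] [-0.936  0.842  0.087] tau6 0.089 20.249724090099335
```

Emit:
arm_command --hand '[1,1,1]' --translation '[[0,0,0],[0,0,0],[0,0,0]]' --dr '[[0,0,0.01],[0,0,0.016],[0,0,0.016]]'

```text
t: 9.55
tool_pos: [519.9, 109.2, 94.8]
orientation: [-3.14, 0.001, 1.748]
force: [-5.1, -6.0, 5.1]
gripper_width: 0.316
finger_force: 20.3
```

```bash
python3 r.py;python3 - <<'E'
from h import *
c,W=cam('wrist');save(c,'w6.png',(260,170,320,220),10)
E
```

```text
9.55 [519.9 109.2  94.8] [-3.1395e+00  1.1000e-03  1.7481e+00] [-5.11 -5.99  5.13] [-0.886  0.844  0.118] tau6 0.1159 20.251396894454956
```

Torque is now rising steadily, so the pointer is on the cap. One more small step, then hold.

Emit:
arm_command --hand '[1,1,1,1,1,1,1]' --translation '[[0,0,0],[0,0,0],[0,0,0],[0,0,0],[0,0,0],[0,0,0],[0,0,0]]' --dr '[[0,0,0.01],[0,0,0.02],[0,0,0.024],[0,0,0.024],[0,0,0.024],[0,0,0.024],[0,0,0.024]]'

```text
t: 10.3
tool_pos: [519.9, 109.2, 94.8]
orientation: [-3.139, 0.001, 1.736]
force: [-5.2, -4.9, 6.1]
gripper_width: 0.317
finger_force: 20.3
```

```bash
python3 r.py;python3 - <<'E'
from h import *
c,W=cam('wrist');save(c,'w7.png',(220,150,340,240),6)
E
```

```text
10.3 [519.9 109.2  94.8] [-3.1394e+00  1.1000e-03  1.7363e+00] [-5.17 -4.85  6.12] [-0.926  0.789  0.204] tau6 0.1611 20.256814062595367
```

View pics/w7.png

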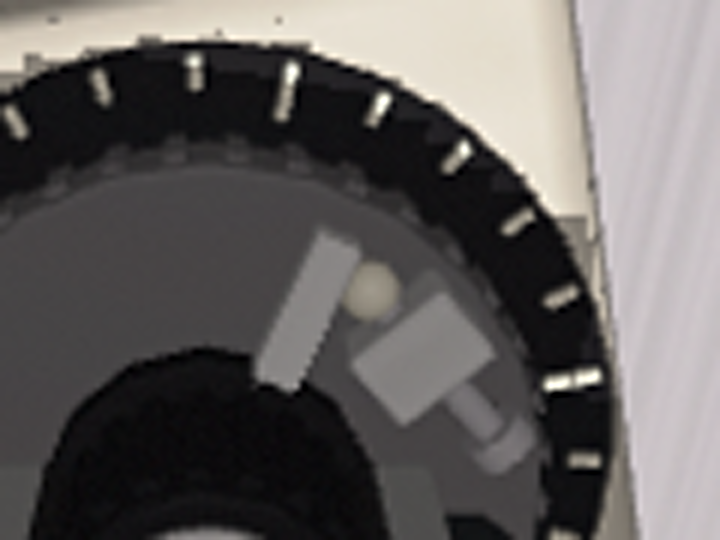

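The pointer is on the cap at about 4 N (torque 0.16 N m) and the ring has not moved. Now I'll release and lift straight up.

Emit:
arm_command --hand '[0,-0.3,-0.3,-0.3,-0.3,-0.3,-0.3,-0.3,-0.3,-0.3,-0.3,-0.3]' --translation '[[0,0,0],[0,0,0],[0,0,0],[0,0,0],[0,0,0],[0,0,-0.04],[0,0,-0.14],[0,0,-0.3],[0,0,-0.46],[0,0,-0.6],[0,0,-0.66],[0,0,-0.66]]' --dr '[[0,0,0],[0,0,0],[0,0,0],[0,0,0],[0,0,0],[0,0,0],[0,0,0],[0,0,0],[0,0,0],[0,0,0],[0,0,0],[0,0,0]]'

```text
t: 11.55
tool_pos: [521.8, 109.8, 262.6]
orientation: [3.136, 0.001, 1.735]
force: [-1.1, -0.5, -0.6]
gripper_width: 0.647
finger_force: 0.0
```

```bash
python3 - <<'E'
from h import *
s=sensors.read_state();print(s['t'],s['tool_pos'],s['orientation'],s['force'],s['joint_positions'])
c,W=cam('wrist');T=pose()
for n,p in [('knob',[520,109.6,113]),('pad',[569.6,-21.2,178])]: print(n,proj(c,W,p))
print(T[:3,:3].T@(np.array([569.6,-21.2,260])-T[:3,3])/250)
print('cam pos',W[:3,3])
E
```

```text
11.55 [521.78434729 109.78619219 262.616064  ] [3.13619807e+00 8.52528689e-04 1.73487691e+00] [-1.1424492  -0.52429227 -0.64086604] [-5.42977970e-03 -6.01047813e-02  1.82694663e+00  7.12044799e-05
  1.36928972e+00 -1.69526720e-01]
knob (np.float64(251.50181825182057), np.float64(178.32107056481695))
pad (np.float64(278.4362527188103), np.float64(323.1883546630727))
[-5.48900929e-01  1.07798306e-01  6.34910020e-05]
cam pos [509.80581155 181.01638775 405.26238494]
```

Emit:
arm_command --hand '[-0.3,-0.3,-0.3,-0.3,-0.3,-0.3,-0.3]' --translation '[[-0.15,0.03,0],[-0.3,0.06,0],[-0.45,0.09,0],[-0.55,0.11,0],[-0.55,0.11,0],[-0.55,0.11,0],[-0.55,0.11,0]]' --dr '[[0,0,0],[0,0,0],[0,0,0],[0,0,0],[0,0,0],[0,0,0],[0,0,0]]'

```text
t: 12.3
tool_pos: [569.1, -20.4, 258.2]
orientation: [-3.139, -0.001, 1.736]
force: [-0.4, 0.1, 1.1]
gripper_width: 0.652
finger_force: 0.0
```

```bash
python3 - <<'E'
from h import *
s=sensors.read_state();print(s['t'],s['tool_pos'],s['orientation'],s['force'])
c,W=cam('wrist');save(c,'w8.png',None,1.5);np.save('w8.npy',dict(c=c,W=W),allow_pickle=True)
print(proj(c,W,[569.6,-21.2,178]))
E
```

```text
12.3 [569.14432324 -20.43101885 258.17418633] [-3.13901947e+00 -1.35564432e-03  1.73566083e+00] [-0.44606326  0.13616591  1.14686843]
(np.float64(254.3001515915442), np.float64(198.77214380473305))
```

View pics/w8.png

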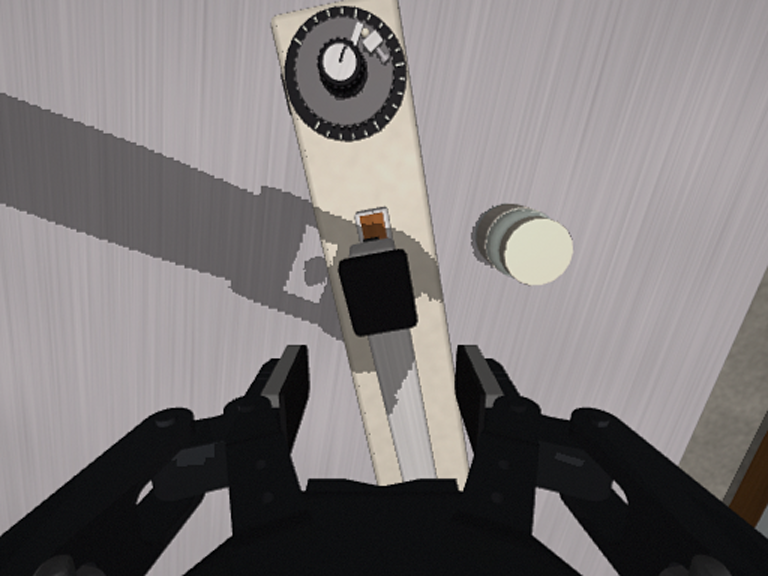

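The pad centre is at px (252,195), within 3 mm of prediction, and the pointer is still on the cap. I'll close the fingers and come down over the pad.

Emit:
arm_command --hand '[1,1,1,1,1,1,1,1,1,1,1]' --translation '[[0.012,-0.005,0],[0.012,-0.005,0],[0.012,-0.005,0],[0.012,-0.005,0.06],[0.012,-0.005,0.12],[0.012,-0.005,0.18],[0.012,-0.005,0.23],[0.012,-0.005,0.26],[0.012,-0.005,0.28],[0.012,-0.005,0.28],[0.012,-0.005,0.28]]' --dr '[[0,0,0],[0,0,0],[0,0,0],[0,0,0],[0,0,0],[0,0,0],[0,0,0],[0,0,0],[0,0,0],[0,0,0],[0,0,0]]'

```text
t: 13.45
tool_pos: [568.7, -18.7, 190.3]
orientation: [3.141, 0.0, 1.735]
force: [-0.2, 0.2, 0.1]
gripper_width: -0.004
finger_force: 0.0
```

Emit:
arm_command --hand '[1,1,1,1,1,1,1,1]' --translation '[[0,0,0.01],[0,0,0.02],[0,0,0.03],[0.002,0,0.04],[0.004,0,0.06],[0.006,0,0.075],[0.008,0,0.08],[0.008,0,0.08]]' --dr '[[0,0,0],[0,0,0],[0,0,0],[0,0,0],[0,0,0],[0,0,0],[0,0,0],[0,0,0]]'

```text
t: 14.25
tool_pos: [568.1, -16.6, 169.7]
orientation: [3.141, 0.0, 1.735]
force: [-1.5, 0.5, 3.9]
gripper_width: 0.001
finger_force: 1.3
```

Emit:
arm_command --hand '[1,1,1,1,1,1,1,1,1]' --translation '[[0.003,0,0.015],[0.006,0,0.03],[0.009,0,0.045],[0.012,0,0.06],[0.015,0,0.075],[0.018,0,0.09],[0.021,0,0.105],[0.022,0,0.115],[0.022,0,0.115]]' --dr '[[0,0,0],[0,0,0],[0,0,0],[0,0,0],[0,0,0],[0,0,0],[0,0,0],[0,0,0],[0,0,0]]'

```text
t: 15.15
tool_pos: [566.9, -11.4, 140.6]
orientation: [-3.141, 0.0, 1.735]
force: [-3.9, -0.9, 4.0]
gripper_width: 0.001
finger_force: 2.2
```

Emit:
arm_command --hand '[1,1,1,1,1]' --translation '[[0.003,0,0.012],[0.006,0,0.024],[0.008,0,0.036],[0.008,0,0.036],[0.008,0,0.036]]' --dr '[[0,0,0],[0,0,0],[0,0,0],[0,0,0],[0,0,0]]'

```text
t: 15.65
tool_pos: [567.4, -9.7, 132.4]
orientation: [3.14, 0.001, 1.735]
force: [-0.1, -4.0, 4.9]
gripper_width: 0.003
finger_force: 2.3
```

Emit:
arm_command --hand '[1,1,1,1]' --translation '[[0,0,0.006],[0,0,0.012],[0,0,0.014],[0,0,0.014]]' --dr '[[0,0,0],[0,0,0],[0,0,0],[0,0,0]]'

```text
t: 16.05
tool_pos: [567.2, -9.4, 128.8]
orientation: [3.141, 0.0, 1.735]
force: [1.3, -2.6, 5.1]
gripper_width: -0.001
finger_force: 2.5
```

Emit:
arm_command --hand '[1,1,1,1]' --translation '[[0,0,0.003],[0,0,0.006],[0,0,0.006],[0,0,0.006]]' --dr '[[0,0,0],[0,0,0],[0,0,0],[0,0,0]]'

```text
t: 16.45
tool_pos: [567.1, -9.3, 127.3]
orientation: [3.141, 0.0, 1.735]
force: [0.9, -2.6, 4.8]
gripper_width: 0.004
finger_force: 2.5
```

Emit:
arm_command --hand '[1,1,1]' --translation '[[0,0,0.004],[0,0,0.004],[0,0,0.004]]' --dr '[[0,0,0],[0,0,0],[0,0,0]]'

```text
t: 16.75
tool_pos: [567.1, -9.2, 126.3]
orientation: [3.141, -0.0, 1.735]
force: [1.4, -3.3, 5.7]
gripper_width: -0.001
finger_force: 2.6
```

Emit:
arm_command --hand '[1,1,1]' --translation '[[0,0,0.003],[0,0,0.003],[0,0,0.003]]' --dr '[[0,0,0],[0,0,0],[0,0,0]]'

```text
t: 17.05
tool_pos: [567.1, -9.2, 126.0]
orientation: [3.141, -0.0, 1.735]
force: [-0.5, -1.8, 7.6]
gripper_width: 0.002
finger_force: 3.8
```

The force has jumped to 7.6 N at z = 126, so the arm is fully shut. Hold for 1 s, then let it rise.

Emit:
arm_command --hand '[1,1,1,1,1,1,1,1,1,1,1]' --translation '[[0,0,0],[0,0,0],[0,0,0],[0,0,0],[0,0,0],[0,0,0],[0,0,0],[0,0,0],[0,0,0],[0,0,0],[0,0,0]]' --dr '[[0,0,0],[0,0,0],[0,0,0],[0,0,0],[0,0,0],[0,0,0],[0,0,0],[0,0,0],[0,0,0],[0,0,0],[0,0,0]]'

```text
t: 18.15
tool_pos: [567.1, -9.2, 126.0]
orientation: [3.141, -0.0, 1.735]
force: [-0.2, -2.2, 7.8]
gripper_width: 0.003
finger_force: 3.8
```

Emit:
arm_command --hand '[1,1,1,1,1,1,1,1,1,1,1,1]' --translation '[[-0.003,0,-0.015],[-0.006,0,-0.03],[-0.01,0,-0.05],[-0.014,0,-0.07],[-0.018,0,-0.09],[-0.022,0,-0.11],[-0.026,0,-0.13],[-0.03,0,-0.15],[-0.034,0,-0.17],[-0.037,0,-0.19],[-0.04,0,-0.21],[-0.04,0,-0.23]]' --dr '[[0,0,0],[0,0,0],[0,0,0],[0,0,0],[0,0,0],[0,0,0],[0,0,0],[0,0,0],[0,0,0],[0,0,0],[0,0,0],[0,0,0]]'

```text
t: 19.35
tool_pos: [567.8, -19.4, 182.6]
orientation: [-3.14, -0.0, 1.734]
force: [-0.2, 0.5, 0.2]
gripper_width: -0.003
finger_force: 0.0
```

Emit:
arm_command --hand '[1,1,1,1,1,1,1]' --translation '[[0,0,-0.08],[0,0,-0.16],[0,0,-0.24],[0,0,-0.32],[0,0,-0.32],[0,0,-0.32],[0,0,-0.32]]' --dr '[[0,0,0],[0,0,0],[0,0,0],[0,0,0],[0,0,0],[0,0,0],[0,0,0]]'

```text
t: 20.05
tool_pos: [567.5, -18.9, 260.8]
orientation: [-3.138, -0.001, 1.735]
force: [-0.9, -0.7, -0.5]
gripper_width: 0.003
finger_force: 0.0
```

```bash
python3 - <<'E'
from h import *
s=sensors.read_state();print(s['t'],s['tool_pos'],s['force'])
c,W=cam('wrist');save(c,'w9.png',None,1.5)
E
```

```text
20.05 [567.45866405 -18.92905411 260.84304722] [-0.91957452 -0.6674939  -0.49005959]
```

View pics/w9.png

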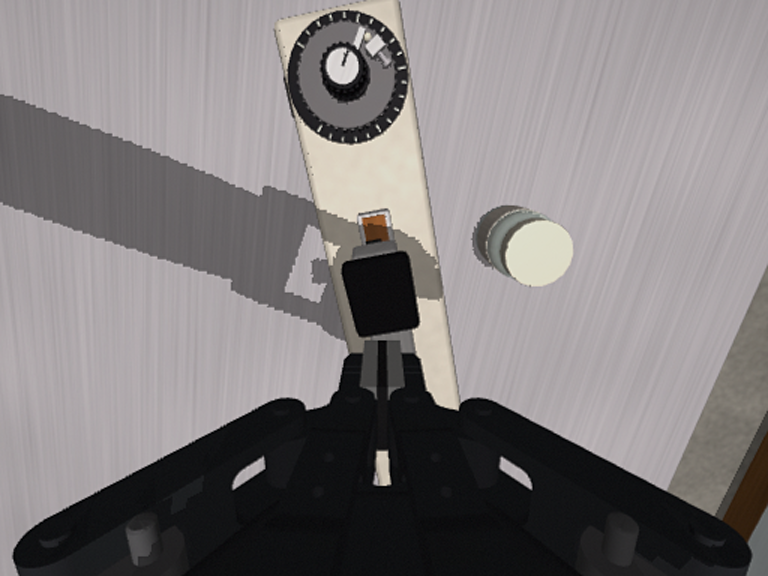

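The arm is up again with the pad at px (253,195), the pointer is still at the cap, and the gripper is clear of everything. That was the tenth and last picture.

```bash
python3 -c "
from rig import ticket
print(ticket.close_job())"
```

```text
the job is handed in; nothing more can be done
None
```

The timer knob rests at its stop (pressed to about 4 N), the sealing arm was held shut for over a second and is up again, and the job was handed in at about 20 s; the hand-in returned no verdict.

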